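Erect the scrap tray and hold up the heaviest tin

ROBOT

A 6-joint arm with a two-finger parallel gripper is mounted at the origin on the work surface. World frame = base frame: x ahead of the robot, y to its left, z up, the work surface at z = 0. Lengths are in m, angles in degrees, forces in N, time in s.
With the tool pointing down it reaches from about 0.4 to 0.825 m from the base axis. Payload 7 kg.
Tool frame: the origin (TCP) lies at the centre of the arm's flange, where the gripper is bolted on; the fingertips stand 178 mm ahead of it and the grasp point (between the pads) lies 159 mm ahead of it; x points along the fingers, y is the direction in which the jaws open and shut, and the axes are right-handed (so a half turn about x gives the same grasp; the last joint's range is limited). The gripper opens to 88 mm and grips with 3 to 60 N. Pads are 19 mm wide; open, the fingers measure 130 mm over their backs; the gripper's body (78 mm by 193 mm) begins 47 mm behind the grasp point.
Start: joints at [-52.535, 20.546, 0.682, 0, -70.136, -16.507], TCP at [0.241, -0.63, 0.405] pointing down, gripper open.
Joint ranges: [-176.03, 176.03], [-82.01, 121.73], [-58.28, 71.71], [-173.87, 95.51], [-174.79, -0.11], [-173.66, 173.66]. Speed limits (degrees/s): [136.94, 136.94, 172.46, 180, 180, 180].

INTERFACE

Orientations are given as [roll, pitch, yaw] about the fixed x, y, z axes, in that order (R = Rz(yaw) Ry(pitch) Rx(roll)).
In Python, from plant import ctrl gives the robot as it stands. The module is installed in compiled form; this text tells all that it offers.
- The arm moves only by the shell command python3 -m inch 'ROWS'. ROWS is JSON, one flat list of numbers, 7 for each row, row after row: the shift along the tool's x, y, z in m, then the turn, a rotation vector about the tool's x, y, z in degrees, then the finger opening in m, from 0 to 0.0876. In form: [dx, dy, dz, rx, ry, rz, hand, dx, dy, dz, rx, ry, rz, hand, ...]. A call has 1 to 20 rows; each row shifts and turns the pose as measured when the row begins, along the tool's axes as they then stand; what a row does not reach is not made up. A row lasts 1/8 s, in which the tool goes at most 62.5 mm and 10.7 degrees, less where a joint would pass 70% of its speed; a pose out of reach is approached as far as the arm can. A call with a gripper value outside its range is refused whole. The fingers move at their own pace and stop on an object; the grip force is fixed at half the most. Time passes only in rows, so rows that do not move let the fingers close. It gives the time, the measured TCP pose, the force and the opening at its end, in the units of the state.
- ctrl.get_obs(): the state, without advancing time (a new reading comes with each control period).
- ctrl.snapshot(name): name is "scene" or "top" or "wrist"; returns a dict with "color" (420x560x3 uint8, red, green, blue), "depth" (420x560 float32, m along the optical axis (not along the pixel's ray), 0 where there is no reading), "K" (3x3 intrinsics, pixels), "position" and "attitude" of the camera in the world; the wrist camera has in their place "hand_eye" (4x4, takes a point from camera to tool coordinates, whose origin is the TCP and whose axes are the tool frame's). Camera axes: x right, y up, looking along -z (the intrinsics and any distortion apply to the point x, -y, -z); pixel columns grow to the right and rows downward; lengths in m; the calibration is good to about 2 mm. A picture is of the moment at which its call begins: read the wrist's pose just before it.
- ctrl.close_job(): hands the job in, once; it reports no verdict.
The state is a dict: "clock": time; "joint_pos": joint angles; "qvel": joint speeds; "tau": joint torques, N m; "tool_pos": TCP position; "orientation": TCP orientation; "force": force on the tool from outside, world axes, zero at the start; "moment": the same for the moment, N m; "opening": finger opening in m.
Only numpy, scipy, OpenCV 4.12 (cv2) and the standard library are available. Lean on these libraries where they do the work, as an engineer would, in place of code of your own. Each camera call takes 0.05 s, during which the arm holds its last target.

TASK

First fold up the tray's three hinged flaps so that they stand upright. Then find by hefting which of the three closed tins, which look alike, is the heaviest; stand the two lighter ones upright on the spots they came from, leave everything else on the bench where it is, and finish while holding the heaviest tin upright and still over the middle of the tray, a hand's breadth above its sides, so that I can pad the tray beneath it: do not put it down or let go.

Things in the scene. Friction and masses are not known exactly. Their poses are not given: they have to be found in the camera images.
- tray: folding tray of plain galvanized sheet, fixed to the bench: a square floor 120 x 120 mm, 4 mm thick, with a fixed wall 55 mm high along its +x side and a hinged flap along each of the other three sides. Origin at the centre of the floor's underside, on the bench (z = 0); z up; x from the front flap to the fixed wall, y towards the left flap; its yaw varies. With all flaps up the rim is 59 mm above the bench.
- tray_middle (a point): the centre of the tray floor's upper face, 4 mm above the bench.
- flap_front (a joint): hinge angle of the flap on the tray's -x side, rad: 0 lies flat outwards, 1.57 stands upright, stop at 1.60. It starts part-way up. The flap is a 3 mm sheet, 55 mm from hinge to free edge and 112 mm along the hinge; the hinge is stiff (about 0.04 N m of friction), so the flap stays where it is left. To raise it, push its free edge from outside with closed fingers and follow its arc, inwards and up (a level push can jam).
- flap_front_hinge (a point): the middle of that flap's hinge line, 4 mm above the bench, 60 mm from the tray's centre on the tray's -x side.
- flap_front_edge (a point): the middle of that flap's free edge; moves with the flap.
- flap_left (a joint): hinge angle of the flap on the tray's +y side, rad: 0 lies flat outwards, 1.57 stands upright, stop at 1.60. It starts part-way up. The flap is a 3 mm sheet, 55 mm from hinge to free edge and 112 mm along the hinge; the hinge is stiff (about 0.04 N m of friction), so the flap stays where it is left. To raise it, push its free edge from outside with closed fingers and follow its arc, inwards and up (a level push can jam).
- flap_left_hinge (a point): the middle of that flap's hinge line, 4 mm above the bench, 60 mm from the tray's centre on the tray's +y side.
- flap_left_edge (a point): the middle of that flap's free edge; moves with the flap.
- flap_right (a joint): hinge angle of the flap on the tray's -y side, rad: 0 lies flat outwards, 1.57 stands upright, stop at 1.60. It starts part-way up. The flap is a 3 mm sheet, 55 mm from hinge to free edge and 112 mm along the hinge; the hinge is stiff (about 0.04 N m of friction), so the flap stays where it is left. To raise it, push its free edge from outside with closed fingers and follow its arc, inwards and up (a level push can jam).
- flap_right_hinge (a point): the middle of that flap's hinge line, 4 mm above the bench, 60 mm from the tray's centre on the tray's -y side.
- flap_right_edge (a point): the middle of that flap's free edge; moves with the flap.
- tin_a_mid (a point): a plain closed metal tin like the other two, an upright cylinder 56 mm in diameter (57 at the lid, the top 10 mm) and 65 mm high; this point is its centre, half-way up, z along its axis. Which tin is heaviest changes each time: all weigh 0.15 to 0.9 kg, the heaviest over 0.33 kg more than each other one; those two differ by under 0.13 kg. The unseen contents have a little play; the rules call the heaviest tin's contents load_heavy.
- tin_b_mid (a point): a plain closed metal tin like the other two, an upright cylinder 56 mm in diameter (57 at the lid, the top 10 mm) and 65 mm high; this point is its centre, half-way up, z along its axis. Which tin is heaviest changes each time: all weigh 0.15 to 0.9 kg, the heaviest over 0.33 kg more than each other one; those two differ by under 0.13 kg. The unseen contents have a little play; the rules call the heaviest tin's contents load_heavy.
- tin_c_mid (a point): a plain closed metal tin like the other two, an upright cylinder 56 mm in diameter (57 at the lid, the top 10 mm) and 65 mm high; this point is its centre, half-way up, z along its axis. Which tin is heaviest changes each time: all weigh 0.15 to 0.9 kg, the heaviest over 0.33 kg more than each other one; those two differ by under 0.13 kg. The unseen contents have a little play; the rules call the heaviest tin's contents load_heavy.
- terminal_1: corroded lead battery terminal, a stub 32 mm across and 22 mm high with a flat tab of 43 mm reach; origin at the underside below the stub. Bystander.
- terminal_2: a second lead terminal like terminal_1. Bystander.
- spreader: blue plastic terminal spreader, 110 mm long along its x, 30 mm wide, 14 mm high; origin at the underside, mid-length. Bystander.
- ratchet: chrome ratchet lying flat, 175 mm long along its x (head towards +x), 30 mm high at the head, 18 mm elsewhere; origin at the underside, mid-length. Bystander.
- post_cover: yellow rubber post cover, a cap 34 mm across and 28 mm high with a short tab; origin at the underside below the cap. Bystander.
- brush: flat brush with a wooden handle, lying, about 160 mm long along its x. Bystander.

How it is judged (in metres and radians):
On the way, in this order (a step that is already met when the one before it is completed fails the run):
1. all three flaps of the tray stand upright (each above 1.40 rad) (value of joint each of flap_front, flap_left, flap_right above 1.4 rad), for 0.2 s.
2. a tin has been hefted: held clear of the bench in the fingers (((height (world z) of tin_a_mid above 0.042 m and contact force between the fingers and tin_a above 1 N) or (height (world z) of tin_b_mid above 0.042 m and contact force between the fingers and tin_b above 1 N) or (height (world z) of tin_c_mid above 0.042 m and contact force between the fingers and tin_c above 1 N))), for 0.1 s.
At the end, for the whole second after the job is handed in: Flaps all above 1.40 rad; heaviest tin gripped, still, within 0.35 rad of upright, clear of the tray, its centre within 50 mm sideways of the tray middle and over 130 mm above the bench; the other two stand upright on the bench within 50 mm of where they started, released (all of step 1 and ((distance between load_heavy and tin_a_mid below 0.05 m and height (world z) of tin_a_mid above 0.13 m and horizontal distance between tin_a_mid and tray_middle below 0.05 m and angle between tin_a_mid's own z axis and vertical below 0.35 rad and contact force between the fingers and tin_a above 1 N and contact force between tin_a and tray below 0.1 N and linear speed of tin_a below 0.05 m/s and distance of each of tin_b_mid, tin_c_mid from where it was at the start of the episode below 0.05 m and angle between each of tin_b_mid, tin_c_mid's own z axis and vertical below 0.15 rad and height (world z) of each of tin_b_mid, tin_c_mid below 0.04 m and contact force between the fingers and tin_b below 0.1 N and contact force between the fingers and tin_c below 0.1 N) or (distance between load_heavy and tin_b_mid below 0.05 m and height (world z) of tin_b_mid above 0.13 m and horizontal distance between tin_b_mid and tray_middle below 0.05 m and angle between tin_b_mid's own z axis and vertical below 0.35 rad and contact force between the fingers and tin_b above 1 N and contact force between tin_b and tray below 0.1 N and linear speed of tin_b below 0.05 m/s and distance of each of tin_a_mid, tin_c_mid from where it was at the start of the episode below 0.05 m and angle between each of tin_a_mid, tin_c_mid's own z axis and vertical below 0.15 rad and height (world z) of each of tin_a_mid, tin_c_mid below 0.04 m and contact force between the fingers and tin_a below 0.1 N and contact force between the fingers and tin_c below 0.1 N) or (distance between load_heavy and tin_c_mid below 0.05 m and height (world z) of tin_c_mid above 0.13 m and horizontal distance between tin_c_mid and tray_middle below 0.05 m and angle between tin_c_mid's own z axis and vertical below 0.35 rad and contact force between the fingers and tin_c above 1 N and contact force between tin_c and tray below 0.1 N and linear speed of tin_c below 0.05 m/s and distance of each of tin_a_mid, tin_b_mid from where it was at the start of the episode below 0.05 m and angle between each of tin_a_mid, tin_b_mid's own z axis and vertical below 0.15 rad and height (world z) of each of tin_a_mid, tin_b_mid below 0.04 m and contact force between the fingers and tin_a below 0.1 N and contact force between the fingers and tin_b below 0.1 N))); the arm keeps its last pose, push and grip.
It fails at once if a bystander on the bench is moved by more than 40 mm (distance of any of terminal_1, terminal_2, spreader, ratchet, post_cover, brush from where it was at the start of the episode above 0.04 m).
It fails at once if a tin is tipped over (beyond 0.9 rad) (angle between any of tin_a_mid, tin_b_mid, tin_c_mid's own z axis and vertical above 0.9 rad).
It also fails if it takes over 72 s, if anything falls off the work surface, if the arm or the gripper's body presses on something with over 40 N, if the wrist force passes 120 N, or if a joint passes its speed limit or range.

## Working session

There is one attempt and no reset: what is moved stays moved. The work goes in short steps, Python scripts to look and compute and a shell command to move; the robot and the scene stay as the last step left them, time stands still between calls to the robot, and variables do not carry over. Pictures are saved under pics/ and viewed, and the job is handed in when it is done.

```bash
ls; mkdir -p pics
python3 - <<'E'
from plant import ctrl
import cv2,numpy as np
print(ctrl.get_obs())
for n in ("top","scene"):
    s=ctrl.snapshot(n)
    cv2.imwrite(f"pics/{n}0.png",s["color"][:,:,::-1])
    np.savez(f"{n}0.npz",**s)
    print(n,s["K"],s["position"],s["attitude"],[k for k in s])
E
```

```text
pics
{'clock': 0.0, 'joint_pos': array([-5.25344773e+01,  2.05917740e+01,  6.31702127e-01, -1.95385889e-02,
       -7.01350169e+01, -1.65062283e+01]), 'qvel': array([-0.00485872,  0.06565624, -0.02213983, -0.15097107, -0.06464984,
       -0.07897895]), 'tau': array([-3.81296617e-03, -5.82713270e+01,  2.93045175e+01,  6.99667767e+00,
        6.91859706e-03, -1.54348954e-04]), 'tool_pos': array([ 0.24136597, -0.63015433,  0.4037047 ]), 'orientation': array([ 95.57513318,  89.90315304, 116.52777301]), 'force': array([-0.22209758, -0.68053651, -0.81681483]), 'moment': array([-0.00705284,  0.01185339, -0.01161774]), 'opening': 0.08759108556958589}
top [[467.36915107   0.         282.68910368]
 [  0.         467.36915107 209.83749464]
 [  0.           0.           1.        ]] [0.35970856 0.00755097 1.1682278 ] [  8.91748496  -0.65859349 -88.65872094] ['color', 'depth', 'K', 'position', 'attitude']
scene [[461.97890997   0.         272.64901773]
 [  0.         461.97890997 207.43462933]
 [  0.           0.           1.        ]] [1.46392889 0.59853234 0.81026543] [ 55.54506336  -0.70724727 123.94572336] ['color', 'depth', 'K', 'position', 'attitude']
```

View pics/top0.png

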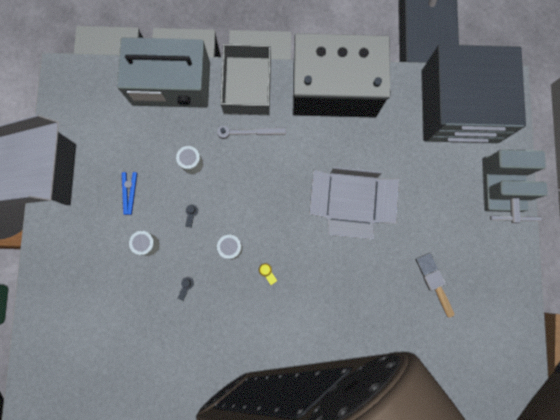

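View pics/scene0.png

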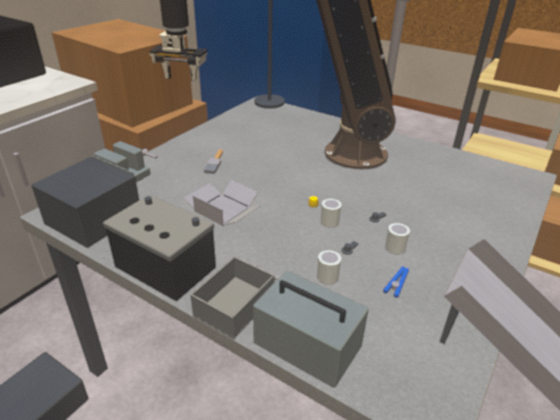

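The top view shows tins at about (188,157), (141,243) and (229,246). The tray is at (353,198) with its wall up-image (+x), and the flaps are at (320,192) left, (386,198) right and (350,228) front. Now I'll measure.

```bash
cat > h.py <<'E'
import numpy as np,cv2
from scipy.spatial.transform import Rotation as R
def rot(a): return R.from_euler('xyz',a,degrees=True).as_matrix()
def ray(s,u,v):
    K=s["K"];d=np.array([(u-K[0,2])/K[0,0],-(v-K[1,2])/K[1,1],-1.])
    return rot(s["attitude"])@d
def onplane(s,u,v,z):
    d=ray(s,u,v);p=np.array(s["position"]);return p+d*(z-p[2])/d[2]
def proj(s,P):
    q=rot(s["attitude"]).T@(np.array(P)-s["position"]);K=s["K"]
    return K[0,0]*q[0]/-q[2]+K[0,2],K[1,1]*q[1]/q[2]+K[1,2]
def cloud(s):
    h,w=s["depth"].shape;u,v=np.meshgrid(np.arange(w),np.arange(h));K=s["K"];d=s["depth"]
    P=np.stack([(u-K[0,2])/K[0,0]*d,-(v-K[1,2])/K[1,1]*d,-d],-1)
    return P@rot(s["attitude"]).T+np.array(s["position"])
E
python3 - <<'E'
from h import *
s=dict(np.load("top0.npz"));P=cloud(s)
print(P[300,100],P[300,350])
z=P[...,2]
for n,(u,v) in dict(A=(188,157),B=(141,243),C=(229,246)).items():
    m=np.zeros(z.shape,np.uint8);sub=(z>.05)&(z<.085);m[v-18:v+18,u-18:u+18]=sub[v-18:v+18,u-18:u+18]
    q=P[m>0];print(n,len(q),q.mean(0),(q.max(0)+q.min(0))/2,np.ptp(q,0))
c=cv2.resize(s["color"][150:260,290:420][:,:,::-1],None,fx=6,fy=5.4,interpolation=cv2.INTER_CUBIC);cv2.imwrite("pics/trayzoom.png",c)
zz=np.clip(z/0.08,0,1)*255
cv2.imwrite("pics/trayz.png",cv2.resize(zz.astype(np.uint8)[150:260,290:420],None,fx=6,fy=5.4))
for v in range(170,245,6): print(v,' '.join(f"{1000*z[v,u]:4.0f}" for u in range(306,406,4)))
E
```

```text
[0.30906605 0.43859795 0.00322672] [ 0.32314926 -0.17171403  0.00433282]
A 447 [0.6565953  0.23238824 0.06566492] [0.65706733 0.23297871 0.06062638] [0.05599963 0.05689482 0.02077506]
B 484 [0.44735375 0.33030123 0.06543191] [0.44811245 0.33154849 0.0613749 ] [0.0568503  0.05678334 0.02249179]
C 460 [0.44363198 0.12471906 0.0657242 ] [0.44382689 0.12471159 0.06361724] [0.05667428 0.05471881 0.02010119]
170    2    2   37    0    0   -1    1   35   41   44   52   54   56   59   61 1168   -1    6   -2    2   -0    0    4   -1    3
176    3   -1   39   28   22   12    5    3    8    1    7    5    9    8    4   11 1168   17   21    0    1    3    1    5   -1
182    2    1   34   24   18   15    4    1    5    3    5    7    7    7    3    3    6    7   10   15   21   21   24   32    6
188    4    2   35   27   17    8    5    7    8    6    3   -0    5    8    5    6    0    3   12   20   16   22   23   -1    1
194    2    2   30   23   18   11    6    6    2    5    9    4    8    7    6    7    4    5    5   13   17   22   25    2    1
200    2   34   30   24   16    9    8    8    8 
[... 282 characters left out ...]
    9    6    6    8   11   17   21   25   30   -2   -0
218    2    3   -2   -0   -7    2    4    4    7    3    3    7    7    6    4    5    8    4   11   17   19   23   32    3    2
224    1    4    2    2    3    1   16   19   14   15   15   15   15   13   11   13    6    2   -3    2    2    2   -1   -0    2
230    5    2   -3    4    2    4   31   30   34   31   30   27   27   23   28   21   24    6   -2    4   -2    3   -1    2    1
236   -3    0   -5    0    2    5    2   -2    3    0   40   40   41   38   36   38   39    2   -2    1   -0    1    1    4    1
242    3   -2    5    5    3   -1    2   -3    1   -3    2    0    3    2    4    0    1 1168    0    1    1   -1    5    0    0
```

View pics/trayzoom.png

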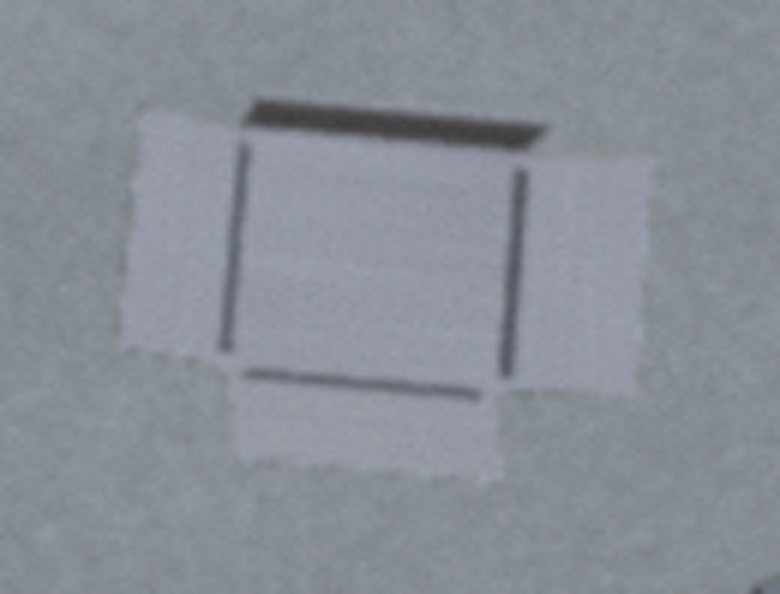

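Run:
```python
from h import *
s=dict(np.load("top0.npz"));P=cloud(s)
f=lambda x,y:onplane(s,290+x/6,150+y/5.4,.004)
L=[f(243,145),f(228,350)];Rr=[f(520,170),f(506,378)];F=[f(245,373),f(480,397)]
for n,l in(("L",L),("R",Rr),("F",F)):
    d=l[0]-l[1];print(n,l[0][:2],l[1][:2],np.linalg.norm(d),np.degrees(np.arctan2(d[1],d[0])))
yaw=np.mean([np.arctan2(*(l[0]-l[1])[[1,0]]) for l in(L,Rr)]); dF=F[0]-F[1]; yawF=np.arctan2(dF[1],dF[0])-np.pi/2
print(np.degrees([yaw,yawF]))
yaw=(yaw+yawF)/2
ex=np.array([np.cos(yaw),np.sin(yaw)]);ey=np.array([-ex[1],ex[0]])
yc=np.mean([p[:2]@ey for p in L+Rr]); print("half width",[p[:2]@ey-yc for p in L+Rr])
xf=np.mean([p[:2]@ex for p in F]); c=ex*(xf+.06)+ey*yc
# two-sided x check using left hinge ends
print("center",c,"L mid x rel",[(p[:2]-c)@ex for p in L+Rr])
q=P[160:250,295:412].reshape(-1,3);t=np.c_[(q[:,:2]-c)@ex,(q[:,:2]-c)@ey,q[:,2]]
for n,i,sg,o in(("front",0,-1,1),("left",1,1,0),("right",1,-1,0)):
    a=sg*t[:,i]-.06; m=(a>.008)&(a<.06)&(abs(t[:,o])<.05)&(t[:,2]>.0)&(t[:,2]<.07)
    # keep points on flap: z > a*.15
    m&=t[:,2]>.004+a*.2
    p=np.polyfit(a[m],t[m,2],1); print(n,m.sum(),np.degrees(np.arctan(p[0])),p, a[m].max(), t[m,2].max())
```

```text
L [ 0.63095717 -0.12158642] [ 0.53284589 -0.11601774] 0.09826919118697441 -3.2485539447286294
R [ 0.62193558 -0.23960197] [ 0.52257733 -0.23293628] 0.09958159238040784 -3.8380757334213706
F [ 0.52219076 -0.12324581] [ 0.51337135 -0.2219503 ] 0.0990977223387716 84.89408676868383
[-3.54331484 -5.10591323]
half width [np.float64(0.05985268613330248), np.float64(0.058007221432606684), np.float64(-0.05850715059416661), np.float64(-0.059352756971742526)]
center [ 0.57757614 -0.1775732 ] L mid x rel [np.float64(0.049007243443010474), np.float64(-0.04924461759066468), np.float64(0.04891054678272837), np.float64(-0.050667455260252514)]
front 509 39.248241594915555 [0.81698309 0.00763815] 0.042361963513407985 0.04594584720649908
left 606 33.679286768062624 [0.66639491 0.00573662] 0.0484084979560126 0.041937148278952785
right 678 25.762196462691016 [0.48260516 0.00804569] 0.04729452536444233 0.03385798476155877
```

```bash
cat >> h.py <<'E'
from plant import ctrl
C=np.array([.5776,-.1776]);YAW=np.radians(-4.2)
EX=np.array([np.cos(YAW),np.sin(YAW),0]);EY=np.array([-EX[1],EX[0],0])
def state(pr=True):
    o=ctrl.get_obs();M=rot(o["orientation"]);p=np.array(o["tool_pos"])
    if pr: print("t",round(o["clock"],2),"tcp",p.round(4),"x",M[:,0].round(3),"y",M[:,1].round(3),"F",np.array(o["force"]).round(2),"open",round(o["opening"],4),"q",np.array(o["joint_pos"]).round(1))
    return p,M
def plan(yaw,wps):
    """yaw: world heading of tool y (deg), tool down; wps: TCP world targets"""
    p,M=state(); y=np.array([np.cos(np.radians(yaw)),np.sin(np.radians(yaw)),0]);x=np.array([0,0,-1.]);T=np.stack([x,y,np.cross(x,y)],1)
    print("turn",R.from_matrix(M.T@T).as_rotvec(degrees=True).round(1))
    q=p
    for w in wps:
        w=np.array(w); d=T.T@(w-q); print("wp",w.round(3),"delta(tool, after turn)",d.round(4),"len",np.linalg.norm(d).round(3)); q=w
def flapwps(side,r=.045,ths=range(15,96,10),half=.0095):
    O={'right':-EY,'left':EY,'front':-EX}[side]; c=np.r_[C,0]
    out=[]
    for th in ths:
        t=np.radians(th); o=r*np.cos(t)+.0025*np.sin(t)+half; z=.004+r*np.sin(t)-.0025*np.cos(t)
        out.append(c+O*(.06+o)+np.array([0,0,z+.178]))
    return out
def pre(side,o,tipz):
    O={'right':-EY,'left':EY,'front':-EX}[side]; return np.r_[C,0]+O*(.06+o)+np.array([0,0,tipz+.178])
E
python3 - <<'E'
from h import *
for y in (-4.2,175.8):
    plan(y,[pre('right',.08,.12),pre('right',.08,.008)]+flapwps('right'))
E
```

```text
t 0.1 tcp [ 0.2414 -0.6302  0.4038] x [-0.001  0.001 -1.   ] y [-0.358  0.934  0.001] F [1.31 0.61 0.03] open 0.0873 q [-52.5  20.6   0.6  -0.  -70.1 -16.5]
turn [ 1.152e+02 -1.000e-01 -0.000e+00]
wp [ 0.567 -0.317  0.298] delta(tool, after turn) [ 0.1058  0.3022 -0.336 ] len 0.464
wp [ 0.567 -0.317  0.186] delta(tool, after turn) [0.112 0.    0.   ] len 0.112
wp [ 0.569 -0.291  0.191] delta(tool, after turn) [-0.0052  0.     -0.0264] len 0.027
wp [ 0.569 -0.289  0.199] delta(tool, after turn) [-0.0075 -0.     -0.0023] len 0.008
wp [ 0.57  -0.285  0.206] delta(tool, after turn) [-0.007   0.     -0.0035] len 0.008
wp [ 0.57  -0.28   0.212] delta(tool, after turn) [-0.0063 -0.     -0.0047] len 0.008
wp [ 0.57  -0.275  0.217] delta(tool, after turn) [-0.0054  0.     -0.0057] len 0.008
wp [ 0.571 -0.268  0.222] delta(tool, after turn) [-0.0043  0.     -0.0066] len 0.008
wp [ 0.571 -0.261  0.225] delta(tool, after turn) [-0.0031  0.     -0.0072] len 0.008
wp [ 0.572 -0.253  0.227] delta(tool, after turn) [-0.0018 -0.     -0.0076] len 0.008
wp [ 0.573 -0.245  0.227] delta(tool, after turn)
[... 458 characters left out ...]
4] len 0.027
wp [ 0.569 -0.289  0.199] delta(tool, after turn) [-0.0075  0.      0.0023] len 0.008
wp [ 0.57  -0.285  0.206] delta(tool, after turn) [-0.007  -0.      0.0035] len 0.008
wp [ 0.57  -0.28   0.212] delta(tool, after turn) [-0.0063  0.      0.0047] len 0.008
wp [ 0.57  -0.275  0.217] delta(tool, after turn) [-0.0054 -0.      0.0057] len 0.008
wp [ 0.571 -0.268  0.222] delta(tool, after turn) [-0.0043 -0.      0.0066] len 0.008
wp [ 0.571 -0.261  0.225] delta(tool, after turn) [-0.0031 -0.      0.0072] len 0.008
wp [ 0.572 -0.253  0.227] delta(tool, after turn) [-0.0018  0.      0.0076] len 0.008
wp [ 0.573 -0.245  0.227] delta(tool, after turn) [-0.0004 -0.      0.0078] len 0.008
```

```bash
python3 -m inch '[0,0.019,0.046,-10.5,0,0,0, 0,0.011,0.049,-10.5,0,0,0, 0,0.001,0.05,-10.5,0,0,0, 0,-0.008,0.049,-10.5,0,0,0, 0,-0.017,0.047,-10.5,0,0,0, 0,-0.025,0.043,-10.5,0,0,0, 0,-0.033,0.038,-2,0,0,0, 0,-0.033,0.038,0,0,0,0]'
python3 - <<'E'
from h import *
plan(175.8,[pre('right',.08,.12),pre('right',.08,.008)])
E
```

```text
clock: 1.1
tool_pos: [0.5326, -0.3439, 0.3998]
orientation: [47.1, 89.5, 134.6]
force: [0.4, -0.2, -0.2]
opening: 0.0132
t 1.1 tcp [ 0.5326 -0.3439  0.3998] x [-0.006  0.006 -1.   ] y [-0.999  0.044  0.006] F [ 0.36 -0.2  -0.23] open 0.0132 q [-15.3  17.   -4.9  -0.3 -68.4  12.9]
turn [ 1.7  0.3 -0.3]
wp [ 0.567 -0.317  0.298] delta(tool, after turn) [ 0.1018 -0.0327  0.0291] len 0.111
wp [ 0.567 -0.317  0.186] delta(tool, after turn) [0.112 0.    0.   ] len 0.112
```

Tracking is good.

```bash
python3 -m inch '[0.05,-0.016,0.015,-1.7,0.3,-0.3,0, 0.05,-0.016,0.014,0,0,0,0, 0.05,0,0,0,0,0,0, 0.045,0,0,0,0,0,0, 0.01,0,0,0,0,0,0, 0,0,0,0,0,0,0]'
python3 - <<'E'
from h import *
plan(175.8,[pre('right',.08,.008)]+flapwps('right',ths=[15,26]))
E
```

```text
clock: 1.85
tool_pos: [0.5698, -0.3108, 0.1898]
orientation: [-128.8, 89.9, -39.2]
force: [0.9, -0.7, 0.7]
opening: 0.0002
t 1.85 tcp [ 0.5698 -0.3108  0.1898] x [ 0.001 -0.001 -1.   ] y [-1.     0.007 -0.001] F [ 0.85 -0.71  0.65] open 0.0002 q [-11.4  29.6 -16.3   0.  -44.1  11. ]
turn [ 3.8 -0.   0.1]
wp [ 0.567 -0.317  0.186] delta(tool, after turn) [ 0.0038  0.002  -0.0065] len 0.008
wp [ 0.569 -0.291  0.191] delta(tool, after turn) [-0.0052 -0.      0.0264] len 0.027
wp [ 0.569 -0.288  0.199] delta(tool, after turn) [-0.0082  0.      0.0026] len 0.009
```

```bash
python3 -m inch '[0,0.002,0,3.8,0,0,0, 0,0,0.01,0,0,0,0, -0.001,0,0.01,0,0,0,0, -0.0075,0,0.0023,0,0,0,0, -0.007,0,0.0035,0,0,0,0, -0.0063,0,0.0047,0,0,0,0]'
python3 - <<'E'
from h import *
plan(175.8,flapwps('right',ths=range(35,106,10)))
s=ctrl.snapshot("scene");cv2.imwrite("pics/s1.png",cv2.resize(s["color"][120:260,120:320][:,:,::-1],None,fx=4,fy=4))
E
```

```text
clock: 2.6
tool_pos: [0.572, -0.2813, 0.222]
orientation: [-119.4, 89.2, -33.3]
force: [-1.6, -0.4, -0.6]
opening: 0.0005
t 2.6 tcp [ 0.572  -0.2813  0.222 ] x [ 0.011 -0.007 -1.   ] y [-0.998  0.069 -0.012] F [-1.61 -0.36 -0.64] open 0.0005 q [ -8.6  26.3 -16.9   0.4 -46.1   4.3]
turn [ 0.3 -0.4  0.7]
wp [ 0.57  -0.285  0.206] delta(tool, after turn) [ 0.0163  0.002  -0.004 ] len 0.017
wp [ 0.57  -0.28   0.212] delta(tool, after turn) [-0.0063  0.      0.0047] len 0.008
wp [ 0.57  -0.275  0.217] delta(tool, after turn) [-0.0054 -0.      0.0057] len 0.008
wp [ 0.571 -0.268  0.222] delta(tool, after turn) [-0.0043 -0.      0.0066] len 0.008
wp [ 0.571 -0.261  0.225] delta(tool, after turn) [-0.0031 -0.      0.0072] len 0.008
wp [ 0.572 -0.253  0.227] delta(tool, after turn) [-0.0018  0.      0.0076] len 0.008
wp [ 0.573 -0.245  0.227] delta(tool, after turn) [-0.0004 -0.      0.0078] len 0.008
wp [ 0.573 -0.238  0.226] delta(tool, after turn) [ 0.0009 -0.      0.0078] len 0.008
```

View pics/s1.png

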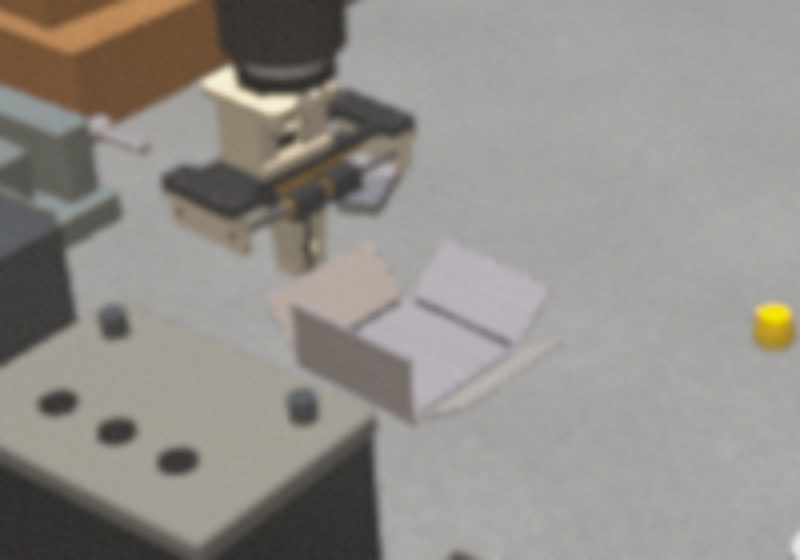

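```bash
python3 -m inch '[0,0,0.006,0,-0.4,0.7,0, -0.001,0,0.007,0,0,0,0, -0.001,0,0.007,0,0,0,0, -0.001,0,0.007,0,0,0,0]'
python3 - <<'E'
from h import *
plan(175.8,flapwps('right',ths=(75,85,95)))
s=ctrl.snapshot("scene");cv2.imwrite("pics/s2.png",cv2.resize(s["color"][120:260,120:320][:,:,::-1],None,fx=4,fy=4))
E
```

```text
clock: 3.15
tool_pos: [0.5756, -0.257, 0.2335]
orientation: [-149.3, 89.5, -63.0]
force: [-1.6, -0.4, 3.0]
opening: 0.0003
t 3.15 tcp [ 0.5756 -0.257   0.2335] x [ 0.004 -0.008 -1.   ] y [-0.998  0.064 -0.005] F [-1.58 -0.42  2.97] open 0.0003 q [ -6.2  25.  -17.2   0.6 -47.4   2.1]
turn [ 0.5 -0.5  0.3]
wp [ 0.571 -0.261  0.225] delta(tool, after turn) [ 0.0087  0.0039 -0.0042] len 0.01
wp [ 0.572 -0.253  0.227] delta(tool, after turn) [-0.0018  0.      0.0076] len 0.008
wp [ 0.573 -0.245  0.227] delta(tool, after turn) [-0.0004 -0.      0.0078] len 0.008
```

View pics/s2.png

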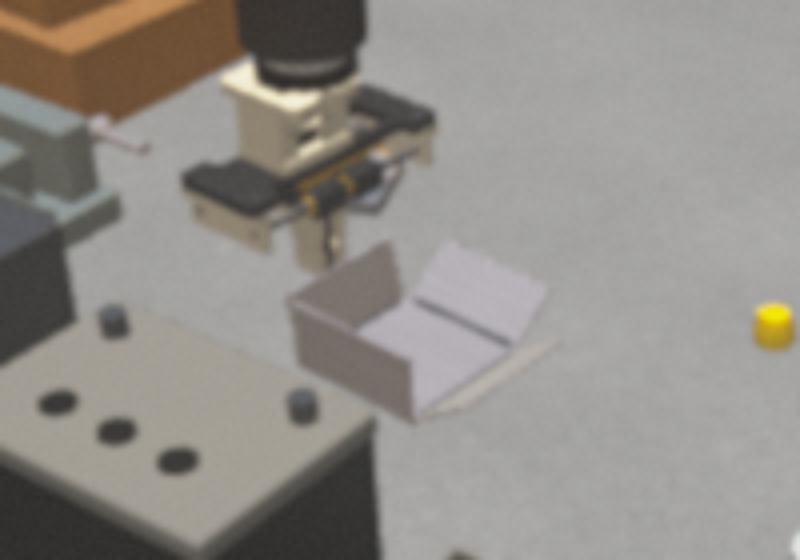

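```bash
python3 -m inch '[0,0.002,-0.006,0.5,-0.5,0.3,0, 0.006,0,0,0,0,0,0, 0.004,0,0,0,0,0,0, 0,0,0.007,0,0,0,0, 0,0,0.007,0,0,0,0]'
python3 - <<'E'
from h import *
plan(175.8,flapwps('right',ths=(85,95)))
E
```

```text
clock: 3.82
tool_pos: [0.5742, -0.2475, 0.2214]
orientation: [45.9, 89.8, 131.7]
force: [0.1, -0.6, 1.1]
opening: 0.0006
t 3.83 tcp [ 0.5742 -0.2475  0.2214] x [-0.003  0.003 -1.   ] y [-0.997  0.074  0.003] F [ 0.06 -0.64  1.11] open 0.0006 q [ -5.5  25.6 -17.9  -0.2 -46.6   1.4]
turn [-0.   0.2 -0.2]
wp [ 0.572 -0.253  0.227] delta(tool, after turn) [-0.0052  0.0018 -0.006 ] len 0.008
wp [ 0.573 -0.245  0.227] delta(tool, after turn) [-0.0004 -0.      0.0078] len 0.008
```

```bash
python3 -m inch '[0,0,0.003,0,0,0,0, 0,0,0.002,0,0,0,0]'
python3 - <<'E'
from h import *
state()
s=ctrl.snapshot("scene");cv2.imwrite("pics/s3.png",cv2.resize(s["color"][120:260,120:320][:,:,::-1],None,fx=4,fy=4))
E
```

```text
clock: 4.08
tool_pos: [0.5745, -0.2456, 0.2216]
orientation: [137.7, 89.7, -136.4]
force: [0.1, -17.9, -6.9]
opening: 0.0006
t 4.08 tcp [ 0.5745 -0.2456  0.2216] x [-0.004 -0.004 -1.   ] y [-0.997  0.072  0.004] F [  0.15 -17.88  -6.9 ] open 0.0006 q [ -5.2  25.6 -18.2   0.3 -46.4   0.8]
```

View pics/s3.png

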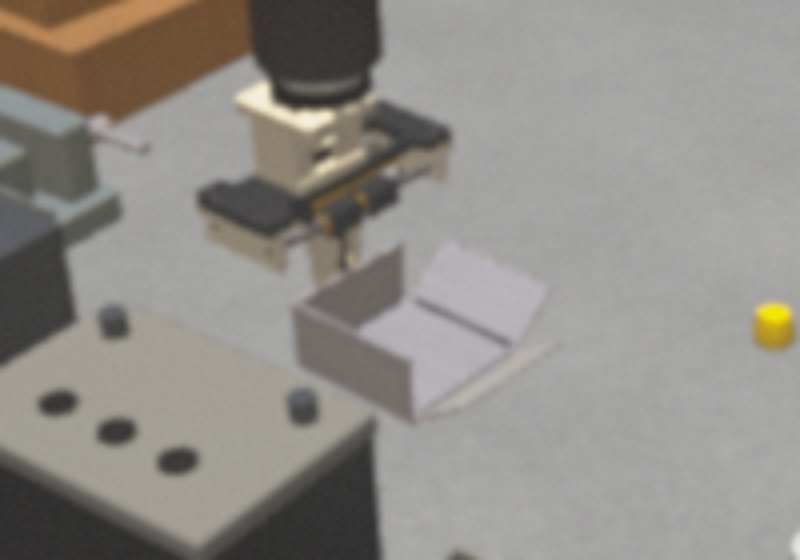

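```bash
python3 -m inch '[0,0,-0.01,0,0,0,0, -0.05,0,-0.01,0,0,0,0, -0.01,0.04,0,10.5,0,0,0, 0,0.04,0,10.5,0,0,0, 0,0,0,10.5,0,0,0, 0,0,0,10.5,0,0,0, 0,0,0,10.5,0,0,0, 0,0,0,10.5,0,0,0, 0,0,0,10.5,0,0,0, 0,0,0,10.5,0,0,0]'
python3 - <<'E'
from h import *
plan(85.8,[pre('front',.08,.11),pre('front',.075,.012)])
E
```

```text
clock: 5.38
tool_pos: [0.4923, -0.2496, 0.2848]
orientation: [-150.4, 89.9, -150.4]
force: [-0.0, 0.4, 0.3]
opening: 0.0004
t 5.38 tcp [ 0.4923 -0.2496  0.2848] x [-0.002 -0.001 -1.   ] y [ 0.     1.    -0.001] F [-0.03  0.38  0.29] open 0.0004 q [ -6.5  15.4 -24.    0.1 -50.7 -83.6]
turn [ 4.2 -0.1  0.1]
wp [ 0.438 -0.167  0.288] delta(tool, after turn) [-0.0032  0.078  -0.0602] len 0.099
wp [ 0.443 -0.168  0.19 ] delta(tool, after turn) [ 0.098 -0.     0.005] len 0.098
```

```bash
python3 -m inch '[0,0.035,-0.03,4.2,0,0,0, 0,0.04,-0.03,0,0,0,0, 0.04,0.003,0,0,0,0,0, 0.04,0,0.002,0,0,0,0, 0.015,0,0.002,0,0,0,0, 0,0,0,0,0,0,0]'
python3 - <<'E'
from h import *
plan(85.8,flapwps('front',ths=range(25,96,10)))
E
```

```text
clock: 6.12
tool_pos: [0.4393, -0.1656, 0.1896]
orientation: [13.0, 89.7, 8.6]
force: [0.4, 0.4, 0.6]
opening: 0.0002
t 6.12 tcp [ 0.4393 -0.1656  0.1896] x [ 0.005  0.001 -1.   ] y [0.077 0.997 0.001] F [0.39 0.36 0.55] open 0.0002 q [  3.4  16.5 -39.9  -0.1 -33.3 -97.8]
turn [-0.2  0.3 -0.1]
wp [ 0.467 -0.169  0.199] delta(tool, after turn) [-0.0091 -0.0018  0.0275] len 0.029
wp [ 0.47  -0.17   0.206] delta(tool, after turn) [-0.007   0.      0.0035] len 0.008
wp [ 0.475 -0.17   0.212] delta(tool, after turn) [-0.0063  0.      0.0047] len 0.008
wp [ 0.481 -0.17   0.217] delta(tool, after turn) [-0.0054 -0.      0.0057] len 0.008
wp [ 0.487 -0.171  0.222] delta(tool, after turn) [-0.0043 -0.      0.0066] len 0.008
wp [ 0.494 -0.171  0.225] delta(tool, after turn) [-0.0031  0.      0.0072] len 0.008
wp [ 0.502 -0.172  0.227] delta(tool, after turn) [-0.0018  0.      0.0076] len 0.008
wp [ 0.51  -0.173  0.227] delta(tool, after turn) [-0.0004 -0.      0.0078] len 0.008
```

```bash
python3 -m inch '[0,-0.002,0.013,0,0.3,0,0, -0.003,0,0.013,0,0,0,0, -0.004,0,0.003,0,0,0,0, -0.005,0,0.004,0,0,0,0, -0.005,0,0.005,0,0,0,0]'
python3 - <<'E'
from h import *
plan(85.8,flapwps('front',ths=range(45,96,10)))
E
```

```text
clock: 6.75
tool_pos: [0.4787, -0.1712, 0.2099]
orientation: [160.8, 89.8, 156.4]
force: [-1.0, -0.6, 0.2]
opening: 0.0004
t 6.75 tcp [ 0.4787 -0.1712  0.2099] x [-0.004  0.002 -1.   ] y [0.078 0.997 0.001] F [-0.95 -0.61  0.22] open 0.0004 q [  2.4  17.6 -33.7  -0.2 -38.9 -96.8]
turn [-0.3 -0.2 -0.1]
wp [ 0.475 -0.17   0.212] delta(tool, after turn) [-0.0021  0.0008 -0.0039] len 0.005
wp [ 0.481 -0.17   0.217] delta(tool, after turn) [-0.0054 -0.      0.0057] len 0.008
wp [ 0.487 -0.171  0.222] delta(tool, after turn) [-0.0043 -0.      0.0066] len 0.008
wp [ 0.494 -0.171  0.225] delta(tool, after turn) [-0.0031  0.      0.0072] len 0.008
wp [ 0.502 -0.172  0.227] delta(tool, after turn) [-0.0018  0.      0.0076] len 0.008
wp [ 0.51  -0.173  0.227] delta(tool, after turn) [-0.0004 -0.      0.0078] len 0.008
```

Good, continue.

```bash
python3 -m inch '[-0.004,0,0.004,0,0,0,0, -0.003,0,0.005,0,0,0,0, -0.002,0,0.006,0,0,0,0, -0.001,0,0.007,0,0,0,0]'
python3 - <<'E'
from h import *
plan(85.8,flapwps('front',ths=range(75,96,10)))
E
```

```text
clock: 7.25
tool_pos: [0.5027, -0.1731, 0.2214]
orientation: [145.6, 89.8, 141.1]
force: [-0.6, 0.1, -0.4]
opening: 0.0005
t 7.25 tcp [ 0.5027 -0.1731  0.2214] x [-0.002  0.002 -1.   ] y [0.078 0.997 0.002] F [-0.62  0.07 -0.37] open 0.0005 q [  2.1  18.4 -30.2  -0.2 -41.5 -96.5]
turn [-0.3 -0.1 -0.1]
wp [ 0.494 -0.171  0.225] delta(tool, after turn) [-0.0034  0.001  -0.0085] len 0.009
wp [ 0.502 -0.172  0.227] delta(tool, after turn) [-0.0018  0.      0.0076] len 0.008
wp [ 0.51  -0.173  0.227] delta(tool, after turn) [-0.0004 -0.      0.0078] len 0.008
```

```bash
python3 -m inch '[0,0,0.005,0,0,0,0, 0,0,0.003,0,0,0,0]'; python3 -m inch '[0,0,0.002,0,0,0,0]';python3 - <<'E'
from h import *
plan(85.8,flapwps('front',ths=(85,95,)))
E
```

```text
clock: 7.5
tool_pos: [0.507, -0.1738, 0.2202]
orientation: [175.2, 89.1, 170.6]
force: [-10.7, 2.5, 8.0]
opening: 0.0006
clock: 7.62
tool_pos: [0.5077, -0.1739, 0.2197]
orientation: [176.6, 88.9, 172.0]
force: [-5.1, 1.0, 4.2]
opening: 0.0008
t 7.62 tcp [ 0.5077 -0.1739  0.2197] x [-0.019  0.003 -1.   ] y [0.08  0.997 0.001] F [-5.12  1.05  4.19] open 0.0008 q [  2.   19.2 -29.2  -0.3 -42.7 -96.3]
turn [-0.4 -1.1 -0.1]
wp [ 0.502 -0.172  0.227] delta(tool, after turn) [-0.0069  0.0015 -0.0059] len 0.009
wp [ 0.51  -0.173  0.227] delta(tool, after turn) [-0.0004 -0.      0.0078] len 0.008
```

```bash
python3 -m inch '[0,0,-0.01,0,-1,0,0, -0.05,0,-0.01,0,0,0,0, -0.015,0.04,0,-10.5,0,0,0, 0,0.04,0,-10.5,0,0,0, 0,0.03,0,-10.5,0,0,0, 0,0,0,-10.5,0,0,0, 0,0,0,-10.5,0,0,0, 0,0,0,-10.5,0,0,0, 0,0,0,-10.5,0,0,0, 0,0,0,-10.5,0,0,0]'
python3 - <<'E'
from h import *
plan(175.8,[pre('left',.08,.11),pre('left',.075,.012)])
s=ctrl.snapshot("scene");cv2.imwrite("pics/s4.png",cv2.resize(s["color"][120:260,120:320][:,:,::-1],None,fx=4,fy=4))
E
```

```text
clock: 8.88
tool_pos: [0.4774, -0.0602, 0.2881]
orientation: [-63.7, 89.1, 17.6]
force: [0.1, 0.3, -0.1]
opening: 0.0004
t 8.88 tcp [ 0.4774 -0.0602  0.2881] x [ 0.016  0.005 -1.   ] y [-0.988  0.152 -0.015] F [ 0.11  0.28 -0.05] open 0.0004 q [ 16.3   8.6 -32.7  -0.  -47.8 -25. ]
turn [-4.5  0.4  0.9]
wp [ 0.588 -0.038  0.288] delta(tool, after turn) [ 1.000e-04 -1.085e-01  3.020e-02] len 0.113
wp [ 0.587 -0.043  0.19 ] delta(tool, after turn) [ 0.098  0.    -0.005] len 0.098
```

View pics/s4.png

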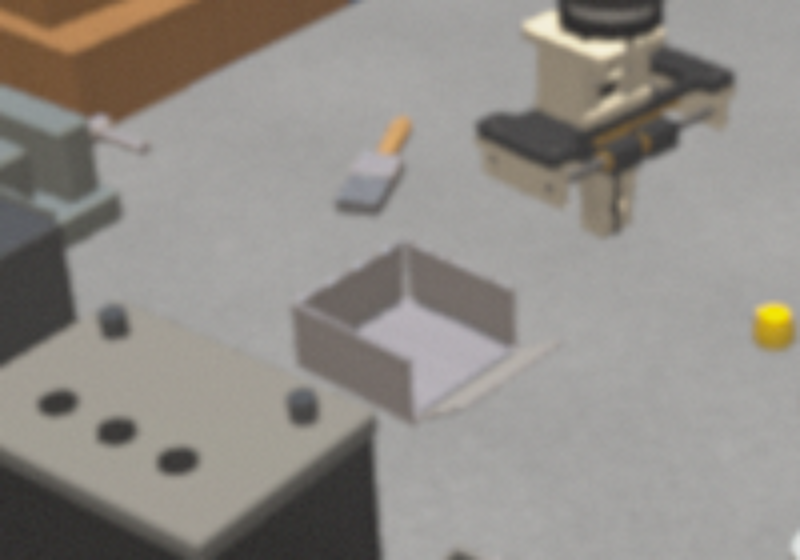

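Two flaps are upright. Now the left one.

```bash
python3 -m inch '[0,-0.055,0.018,-4.5,0.4,0.9,0, 0,-0.052,0.018,0,0,0,0, 0,0,0,0,0,0,0, 0.045,0,0,0,0,0,0, 0.04,0,-0.002,0,0,0,0, 0.01,0,0,0,0,0,0, 0,0,0,0,0,0,0]'
python3 - <<'E'
from h import *
plan(175.8,flapwps('left',ths=range(15,96,10)))
E
```

```text
clock: 9.8
tool_pos: [0.59, -0.0371, 0.1938]
orientation: [-76.9, 89.5, 8.6]
force: [0.6, -0.2, 0.4]
opening: 0.0003
t 9.8 tcp [ 0.59   -0.0371  0.1938] x [ 0.008  0.001 -1.   ] y [-0.997  0.079 -0.008] F [ 0.61 -0.22  0.35] open 0.0003 q [ 15.4  25.  -24.2   0.1 -40.4 -20. ]
turn [-0.4  0.1  0.4]
wp [ 0.586 -0.064  0.191] delta(tool, after turn) [ 0.0026  0.0021 -0.0275] len 0.028
wp [ 0.586 -0.067  0.199] delta(tool, after turn) [-0.0075 -0.     -0.0023] len 0.008
wp [ 0.585 -0.07   0.206] delta(tool, after turn) [-0.007   0.     -0.0035] len 0.008
wp [ 0.585 -0.075  0.212] delta(tool, after turn) [-0.0063 -0.     -0.0047] len 0.008
wp [ 0.585 -0.081  0.217] delta(tool, after turn) [-0.0054  0.     -0.0057] len 0.008
wp [ 0.584 -0.087  0.222] delta(tool, after turn) [-0.0043  0.     -0.0066] len 0.008
wp [ 0.584 -0.094  0.225] delta(tool, after turn) [-0.0031  0.     -0.0072] len 0.008
wp [ 0.583 -0.102  0.227] delta(tool, after turn) [-0.0018 -0.     -0.0076] len 0.008
wp [ 0.583 -0.11   0.227] delta(tool, after turn) [-0.0004  0.     -0.0078] len 0.008
```

```bash
python3 -m inch '[0,0.002,-0.013,0,0,0.4,0, 0,0,-0.013,0,0,0,0, -0.004,0,-0.003,0,0,0,0, -0.005,0,-0.003,0,0,0,0, -0.005,0,-0.005,0,0,0,0]'
python3 - <<'E'
from h import *
plan(175.8,flapwps('left',ths=range(45,96,10)))
E
```

```text
clock: 10.42
tool_pos: [0.5861, -0.0747, 0.2149]
orientation: [-55.4, 89.3, 30.0]
force: [0.1, 0.7, -0.9]
opening: 0.0006
t 10.43 tcp [ 0.5861 -0.0747  0.2149] x [ 0.011  0.007 -1.   ] y [-0.997  0.08  -0.011] F [ 0.13  0.7  -0.85] open 0.0006 q [ 11.6  23.3 -23.1  -0.3 -42.9 -15.9]
turn [-0.4  0.4  0.6]
wp [ 0.585 -0.075  0.212] delta(tool, after turn) [ 0.0029  0.0009 -0.0001] len 0.003
wp [ 0.585 -0.081  0.217] delta(tool, after turn) [-0.0054  0.     -0.0057] len 0.008
wp [ 0.584 -0.087  0.222] delta(tool, after turn) [-0.0043  0.     -0.0066] len 0.008
wp [ 0.584 -0.094  0.225] delta(tool, after turn) [-0.0031  0.     -0.0072] len 0.008
wp [ 0.583 -0.102  0.227] delta(tool, after turn) [-0.0018 -0.     -0.0076] len 0.008
wp [ 0.583 -0.11   0.227] delta(tool, after turn) [-0.0004  0.     -0.0078] len 0.008
```

```bash
python3 -m inch '[0,0,-0.005,0,0.4,0.6,0, -0.002,0,-0.006,0,0,0,0, -0.001,0,-0.007,0,0,0,0]'
python3 - <<'E'
from h import *
plan(175.8,flapwps('left',ths=range(75,96,10)))
E
```

```text
clock: 10.8
tool_pos: [0.585, -0.0943, 0.2191]
orientation: [-84.2, 89.9, 1.2]
force: [-0.0, 1.0, 0.4]
opening: 0.0006
t 10.8 tcp [ 0.585  -0.0943  0.2191] x [ 0.002  0.    -1.   ] y [-0.997  0.08  -0.002] F [-0.01  1.04  0.43] open 0.0006 q [  9.7  23.2 -22.6   0.  -44.1 -14.4]
turn [-0.4  0.   0.1]
wp [ 0.584 -0.094  0.225] delta(tool, after turn) [-0.0057  0.0013 -0.0001] len 0.006
wp [ 0.583 -0.102  0.227] delta(tool, after turn) [-0.0018 -0.     -0.0076] len 0.008
wp [ 0.583 -0.11   0.227] delta(tool, after turn) [-0.0004  0.     -0.0078] len 0.008
```

```bash
python3 -m inch '[0,0,-0.007,0,0,0,0, 0,0,-0.006,0,0,0,0]'
python3 - <<'E'
from h import *
plan(175.8,flapwps('left',ths=(85,95,)))
E
```

```text
clock: 11.05
tool_pos: [0.584, -0.1065, 0.2189]
orientation: [-34.7, 89.7, 50.6]
force: [-4.5, 41.0, 12.1]
opening: 0.0002
t 11.05 tcp [ 0.584  -0.1065  0.2189] x [ 0.003  0.003 -1.   ] y [-0.997  0.082 -0.003] F [-4.49 41.04 12.09] open 0.0002 q [  8.5  23.3 -22.4  -0.2 -44.1 -13. ]
turn [-0.5  0.2  0.1]
wp [ 0.583 -0.102  0.227] delta(tool, after turn) [-0.0077  0.0012  0.0045] len 0.009
wp [ 0.583 -0.11   0.227] delta(tool, after turn) [-0.0004  0.     -0.0078] len 0.008
```

```bash
python3 -m inch '[0,0,0.012,0,0,0,0, 0,0,0.015,0,0,0,0, -0.05,0,0.02,0,0,0,0.0876, -0.02,0,0.03,0,0,0,0.0876]'
python3 - <<'E'
from h import *
state()
for n,sl in(("scene",np.s_[120:260,120:320]),("top",np.s_[130:300,110:410])):
    s=ctrl.snapshot(n);cv2.imwrite(f"pics/{n}5.png",cv2.resize(s["color"][sl][:,:,::-1],None,fx=4 if n=="scene" else 2.6,fy=4 if n=="scene" else 2.6))
    np.savez(f"{n}5.npz",**s)
P=cloud(s);q=P[150:260,295:412].reshape(-1,3);t=np.c_[(q[:,:2]-C)@EX[:2],(q[:,:2]-C)@EY[:2],q[:,2]]
m=(t[:,2]>.045)&(t[:,2]<.07)
for n,i,sg,o in(("front",0,-1,1),("left",1,1,0),("right",1,-1,0),("wall",0,1,1)):
    k=m&(abs(t[:,o])<.045)&(sg*t[:,i]>.035)&(sg*t[:,i]<.08); print(n,k.sum(),(sg*t[k,i]).round(3).mean() if k.any() else 0)
E
```

```text
clock: 11.55
tool_pos: [0.5893, -0.0293, 0.2877]
orientation: [72.7, 89.7, 157.9]
force: [0.1, 0.5, 0.1]
opening: 0.0155
t 11.55 tcp [ 0.5893 -0.0293  0.2877] x [-0.004  0.002 -1.   ] y [-0.996  0.085  0.004] F [0.13 0.53 0.07] open 0.0155 q [ 16.1  18.5 -18.9  -0.2 -52.9 -20.8]
front 86 0.05855813953488373
left 70 0.06128571428571428
right 76 0.05553947368421053
wall 103 0.059757281553398045
```

View pics/scene5.png

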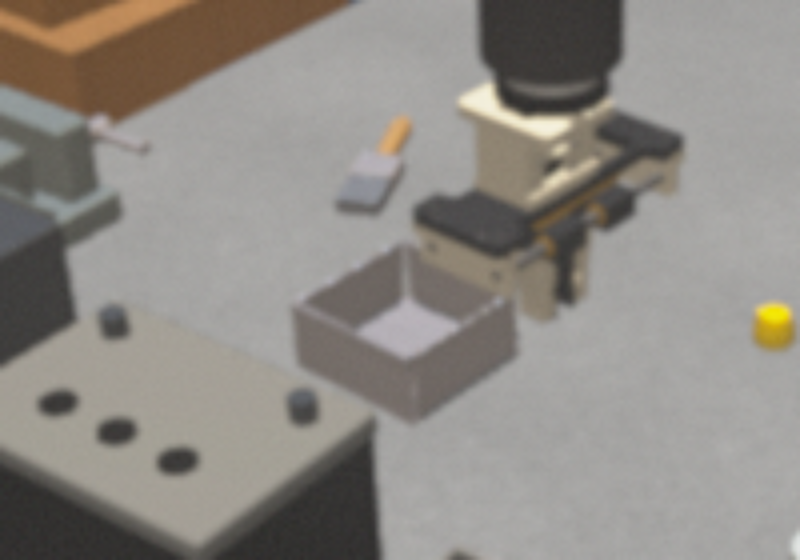

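View pics/top5.png

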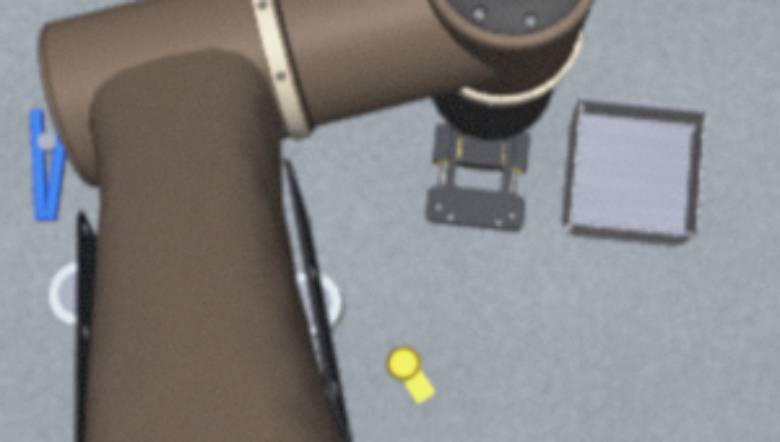

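```bash
cat >> h.py <<'E'
TIN=dict(A=(.657,.233),B=(.448,.331),C=(.444,.1247))
def tin(n,z): return np.r_[TIN[n],z]
E
python3 - <<'E'
from h import *
plan(175.8,[tin('C',.29),tin('C',.194)])
s=dict(np.load("top0.npz"));P=cloud(s)
print("toolbox near edge", P[85:112:3,165].round(3)[:,[0,2]].tolist())
for n,(u,v) in dict(ratchet=(223,132),spr1=(127,214),spr2=(124,175),spr3=(136,175),t1=(191,210),t2=(187,284),pc=(265,270)).items(): print(n,onplane(s,u,v,.02)[:2].round(3))
E
```

```text
t 11.65 tcp [ 0.5896 -0.0275  0.2877] x [-0.003  0.002 -1.   ] y [-0.997  0.082  0.003] F [-0.07 -0.49  0.58] open 0.0227 q [ 16.2  18.5 -18.8  -0.2 -52.8 -20.8]
turn [-0.5  0.1 -0.2]
wp [0.444 0.125 0.29 ] delta(tool, after turn) [-0.0023  0.1564  0.1412] len 0.211
wp [0.444 0.125 0.194] delta(tool, after turn) [0.096 0.    0.   ] len 0.096
toolbox near edge [[0.815, 0.123], [0.808, 0.12], [0.807, 0.105], [0.808, 0.086], [0.808, 0.067], [0.808, 0.046], [0.808, 0.027], [0.807, 0.007], [0.802, -0.001]]
ratchet [0.737 0.155]
spr1 [0.52  0.383]
spr2 [0.618 0.398]
spr3 [0.619 0.368]
t1 [0.534 0.226]
t2 [0.353 0.226]
pc [0.391 0.038]
```

```bash
python3 -m inch '[0,0.04,0.036,0,0,0,0.0876, 0,0.04,0.036,0,0,0,0.0876, 0,0.04,0.036,0,0,0,0.0876, 0,0.03,0.028,0,0,0,0.0876, 0,0,0,0,0,0,0.0876]'
python3 - <<'E'
from h import *
plan(175.8,[tin('C',.29),tin('C',.194)])
E
```

```text
clock: 12.28
tool_pos: [0.4467, 0.1233, 0.2853]
orientation: [103.8, 89.6, -170.9]
force: [0.5, 0.4, 0.1]
opening: 0.073
t 12.28 tcp [0.4467 0.1233 0.2853] x [-0.006 -0.001 -1.   ] y [-0.997  0.082  0.006] F [0.55 0.38 0.11] open 0.073 q [ 39.8   7.5 -34.4  -0.2 -48.4 -44.3]
turn [-0.5 -0.1 -0.3]
wp [0.444 0.125 0.29 ] delta(tool, after turn) [-0.0047  0.0028  0.0012] len 0.006
wp [0.444 0.125 0.194] delta(tool, after turn) [0.096 0.    0.   ] len 0.096
```

```bash
python3 -m inch '[0,0.002,0.001,0,0,0,0.0876, 0.03,0.001,0,0,0,0,0.0876, 0.03,0,0,0,0,0,0.0876, 0.028,0,0,0,0,0,0.0876, 0,0,0,0,0,0,0.0876]'
python3 - <<'E'
from h import *
plan(175.8,[tin('C',.194)])
s=ctrl.snapshot("wrist");cv2.imwrite("pics/w1.png",s["color"][:,:,::-1])
E
```

```text
clock: 12.9
tool_pos: [0.4453, 0.122, 0.1944]
orientation: [114.6, 89.6, -160.3]
force: [-0.9, 0.5, 0.4]
opening: 0.0875
t 12.9 tcp [0.4453 0.122  0.1944] x [-0.006 -0.002 -1.   ] y [-0.996  0.085  0.006] F [-0.85  0.54  0.42] open 0.0875 q [ 39.8  15.6 -40.2  -0.2 -34.5 -44.5]
turn [-0.7 -0.2 -0.3]
wp [0.444 0.125 0.194] delta(tool, after turn) [0.0004 0.0015 0.0026] len 0.003
```

View pics/w1.png

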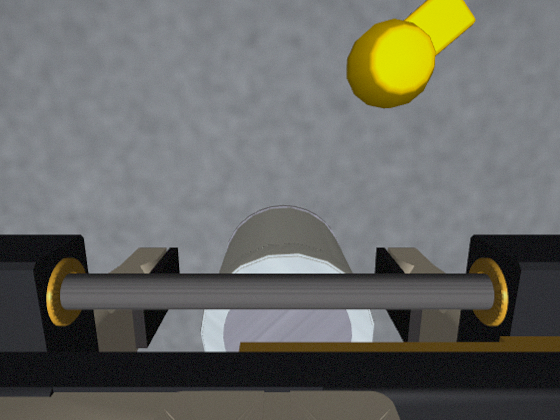

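The tin sits centred between the open fingers (tin at u≈287, fingers at 170 and 385). Grip and lift.

```bash
python3 -m inch '[0,0,0.0025,0,0,0,0.04, 0,0,0,0,0,0,0.04, 0,0,0,0,0,0,0.04, 0,0,0,0,0,0,0.04, 0,0,0,0,0,0,0.04, 0,0,0,0,0,0,0.04]'; python3 -m inch '[-0.01,0,0,0,0,0,0.04, -0.02,0,0,0,0,0,0.04, -0.01,0,0,0,0,0,0.04, 0,0,0,0,0,0,0.04, 0,0,0,0,0,0,0.04, 0,0,0,0,0,0,0.04]'; python3 -m inch '[0,0,0,0,0,0,0.04]'; python3 -m inch '[0,0,0,0,0,0,0.04]'
```

```text
clock: 13.7
tool_pos: [0.4468, 0.1251, 0.1982]
orientation: [41.6, 89.9, 126.7]
force: [-0.9, -0.7, -3.0]
opening: 0.0559
clock: 14.45
tool_pos: [0.4464, 0.1247, 0.2396]
orientation: [73.0, 89.9, 158.1]
force: [0.5, 0.9, -3.3]
opening: 0.0556
clock: 14.58
tool_pos: [0.4463, 0.1246, 0.2392]
orientation: [89.3, 89.8, 174.3]
force: [0.0, 0.2, -3.1]
opening: 0.0558
clock: 14.7
tool_pos: [0.4462, 0.1246, 0.2388]
orientation: [96.3, 89.8, -178.6]
force: [-0.6, 0.9, -2.5]
opening: 0.0556
```

Tin C weighs about 3 N (0.3 kg), too light to be the heaviest. Putting it back.

```bash
python3 -m inch '[0.02,0,0,0,0,0,0.04, 0.015,0,0,0,0,0,0.04, 0.006,0,0,0,0,0,0.04, 0.003,0,0,0,0,0,0.04]'; python3 -m inch '[0.001,0,0,0,0,0,0.04]'
```

```text
clock: 15.2
tool_pos: [0.4463, 0.1251, 0.1964]
orientation: [106.9, 89.8, -168.0]
force: [-18.2, 0.6, 49.1]
opening: 0.0558
clock: 15.32
tool_pos: [0.4463, 0.1252, 0.1965]
orientation: [108.0, 89.8, -166.8]
force: [-1.1, -0.3, -0.4]
opening: 0.056
```

```bash
python3 -m inch '[0,0,0,0,0,0,0.0876, 0,0,0,0,0,0,0.0876, 0,0,0,0,0,0,0.0876, 0,0,0,0,0,0,0.0876]'; python3 -m inch '[-0.03,0,0,0,0,0,0.0876, -0.05,0,0,0,0,0,0.0876, -0.02,0,0,0,0,0,0.0876]';  python3 - <<'E'
from h import *
plan(130,[tin('B',.29),tin('B',.194)])
plan(90,[tin('B',.29),tin('B',.194)])
E
```

```text
clock: 15.82
tool_pos: [0.4472, 0.1258, 0.1974]
orientation: [44.6, 90.0, 129.9]
force: [-0.1, -0.7, -0.1]
opening: 0.0861
clock: 16.2
tool_pos: [0.447, 0.1254, 0.2981]
orientation: [126.1, 89.7, -148.7]
force: [0.3, 0.7, -0.3]
opening: 0.0878
t 16.2 tcp [0.447  0.1254 0.2981] x [-0.005 -0.003 -1.   ] y [-0.997  0.083  0.005] F [ 0.28  0.65 -0.33] open 0.0878 q [ 40.1   6.6 -33.4  -0.1 -50.3 -44.8]
turn [45.3 -0.3 -0.2]
wp [0.448 0.331 0.29 ] delta(tool, after turn) [0.0081 0.1568 0.1329] len 0.206
wp [0.448 0.331 0.194] delta(tool, after turn) [0.096 0.    0.   ] len 0.096
t 16.2 tcp [0.447  0.1254 0.2981] x [-0.005 -0.003 -1.   ] y [-0.997  0.083  0.005] F [ 0.28  0.65 -0.33] open 0.0878 q [ 40.1   6.6 -33.4  -0.1 -50.3 -44.8]
turn [85.3 -0.4 -0.1]
wp [0.448 0.331 0.29 ] delta(tool, after turn) [0.0081 0.2056 0.001 ] len 0.206
wp [0.448 0.331 0.194] delta(tool, after turn) [0.096 0.    0.   ] len 0.096
```

```bash
python3 -m inch '[0,0.004,0.045,10.5,0,0,0.0876, 0,0.012,0.043,10.5,0,0,0.0876, 0,0.02,0.04,10.5,0,0,0.0876, 0,0.026,0.036,10.5,0,0,0.0876, 0.005,0.02,0.018,3,0,0,0.0876, 0,0,0,0,0,0,0.0876]'
python3 - <<'E'
from h import *
plan(130,[tin('B',.29),tin('B',.193)])
E
```

```text
clock: 16.95
tool_pos: [0.4472, 0.3376, 0.2951]
orientation: [123.7, 89.9, 162.8]
force: [-1.0, 0.2, -0.3]
opening: 0.0877
t 16.95 tcp [0.4472 0.3376 0.2951] x [-0.001  0.    -1.   ] y [-0.631  0.776  0.001] F [-0.95  0.19 -0.27] open 0.0877 q [ 5.700e+01  1.540e+01 -2.230e+01 -1.000e-01 -5.230e+01 -1.079e+02]
turn [-0.9 -0.  -0.1]
wp [0.448 0.331 0.29 ] delta(tool, after turn) [ 0.0051 -0.0055 -0.0036] len 0.008
wp [0.448 0.331 0.193] delta(tool, after turn) [0.097 0.    0.   ] len 0.097
```

```bash
python3 -m inch '[0.005,-0.005,-0.0035,0,0,0,0.0876, 0.03,0,0,0,0,0,0.0876, 0.03,0,0,0,0,0,0.0876, 0.032,0,0,0,0,0,0.0876, 0,0,0,0,0,0,0.0876]'
python3 - <<'E'
from h import *
plan(130,[tin('B',.194)])
s=ctrl.snapshot("wrist");cv2.imwrite("pics/w2.png",s["color"][:,:,::-1])
E
```

```text
clock: 17.58
tool_pos: [0.4476, 0.3256, 0.1958]
orientation: [131.4, 89.9, 170.5]
force: [-0.1, -0.2, 0.0]
opening: 0.0877
t 17.57 tcp [0.4476 0.3256 0.1958] x [-0.002  0.    -1.   ] y [-0.63   0.776  0.001] F [-0.1  -0.18  0.04] open 0.0877 q [ 5.630e+01  2.220e+01 -2.870e+01 -1.000e-01 -3.910e+01 -1.071e+02]
turn [-0.9 -0.1 -0.1]
wp [0.448 0.331 0.194] delta(tool, after turn) [0.0018 0.0039 0.0038] len 0.006
```

View pics/w2.png

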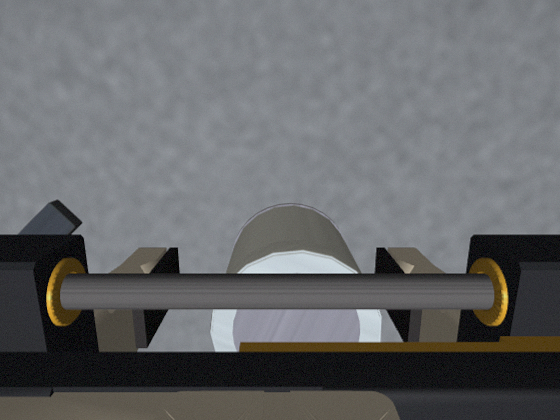

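```bash
python3 -m inch '[0.002,0.004,0.004,0,0,0,0.0876, 0,0,0,0,0,0,0.04, 0,0,0,0,0,0,0.04, 0,0,0,0,0,0,0.04, 0,0,0,0,0,0,0.04, 0,0,0,0,0,0,0.04, 0,0,0,0,0,0,0.04]'; python3 -m inch '[-0.01,0,0,0,0,0,0.04, -0.02,0,0,0,0,0,0.04, -0.01,0,0,0,0,0,0.04, 0,0,0,0,0,0,0.04, 0,0,0,0,0,0,0.04, 0,0,0,0,0,0,0.04]'; python3 -m inch '[0,0,0,0,0,0,0.04]'; python3 -m inch '[0,0,0,0,0,0,0.04]'
```

```text
clock: 18.5
tool_pos: [0.4497, 0.333, 0.1996]
orientation: [21.1, 89.5, 60.2]
force: [-0.4, 0.5, -1.0]
opening: 0.0552
clock: 19.25
tool_pos: [0.4488, 0.3317, 0.2402]
orientation: [29.6, 89.7, 68.7]
force: [1.0, -1.0, -1.5]
opening: 0.0549
clock: 19.38
tool_pos: [0.4488, 0.3317, 0.2397]
orientation: [32.0, 89.7, 71.1]
force: [0.3, -0.1, -1.7]
opening: 0.0553
clock: 19.5
tool_pos: [0.4487, 0.3316, 0.2394]
orientation: [34.8, 89.8, 73.9]
force: [-0.0, 0.4, -2.1]
opening: 0.0549
```

B weighs about 1.8 N, so it is also light and A should be the heaviest. Setting B down.

```bash
python3 -m inch '[0.02,0,0,0,0,0,0.04, 0.014,0,0,0,0,0,0.04, 0.002,0,0,0,0,0,0.04, 0.001,0,0,0,0,0,0.04]'; python3 -m inch '[0.001,0,0,0,0,0,0.04]'
```

```text
clock: 20.0
tool_pos: [0.4491, 0.3321, 0.2014]
orientation: [29.6, 89.7, 68.8]
force: [0.5, -0.0, -1.7]
opening: 0.0552
clock: 20.12
tool_pos: [0.4492, 0.3322, 0.2007]
orientation: [27.5, 89.7, 66.6]
force: [-0.3, -0.5, -1.2]
opening: 0.0551
```

```bash
python3 -m inch '[0.002,0,0,0,0,0,0.04, 0.001,0,0,0,0,0,0.04]';  python3 -m inch '[0.001,0,0,0,0,0,0.04]'; python3 -m inch '[0.001,0,0,0,0,0,0.04]'
```

```text
clock: 20.38
tool_pos: [0.4493, 0.3325, 0.1995]
orientation: [21.8, 89.7, 60.9]
force: [-5.6, -2.8, 10.6]
opening: 0.0552
clock: 20.5
tool_pos: [0.4492, 0.3324, 0.1995]
orientation: [20.2, 89.6, 59.4]
force: [-3.9, -1.8, 6.7]
opening: 0.0555
clock: 20.62
tool_pos: [0.4491, 0.3324, 0.1996]
orientation: [18.4, 89.6, 57.6]
force: [-3.3, -1.4, 6.2]
opening: 0.055
```

On the bench. Release and go to A.

```bash
python3 -m inch '[0,0,0,0,0,0,0.0876, 0,0,0,0,0,0,0.0876, 0,0,0,0,0,0,0.0876, 0,0,0,0,0,0,0.0876]'; python3 -m inch '[-0.03,0,0,0,0,0,0.0876, -0.05,0,0,0,0,0,0.0876, -0.02,0,0,0,0,0,0.0876]';  python3 - <<'E'
from h import *
for y in(90,130,175.8): plan(y,[tin('A',.29),tin('A',.194)])
E
```

```text
clock: 21.12
tool_pos: [0.4496, 0.3329, 0.2007]
orientation: [16.4, 89.4, 55.6]
force: [0.2, 0.3, -0.4]
opening: 0.086
clock: 21.5
tool_pos: [0.4489, 0.3318, 0.3011]
orientation: [15.5, 89.7, 54.7]
force: [-0.6, 0.1, -0.9]
opening: 0.0876
t 21.5 tcp [0.4489 0.3318 0.3011] x [ 0.003  0.004 -1.   ] y [-0.632  0.775  0.001] F [-0.62  0.1  -0.94] open 0.0876 q [  56.6   14.8  -22.3    0.   -52.7 -107.4]
turn [39.2  0.2 -0.1]
wp [0.657 0.233 0.29 ] delta(tool, after turn) [ 0.0111 -0.0988  0.2081] len 0.231
wp [0.657 0.233 0.194] delta(tool, after turn) [0.096 0.    0.   ] len 0.096
t 21.5 tcp [0.4489 0.3318 0.3011] x [ 0.003  0.004 -1.   ] y [-0.632  0.775  0.001] F [-0.62  0.1  -0.94] open 0.0876 q [  56.6   14.8  -22.3    0.   -52.7 -107.4]
turn [-0.8  0.2 -0.1]
wp [0.657 0.233 0.29 ] delta(tool, after turn) [ 0.0111 -0.2094  0.0959] len 0.231
wp [0.657 0.233 0.194] delta(tool, after turn) [0.096 0.    0.   ] len 0.096
t 21.5 tcp [0.4489 0.3318 0.3011] x [ 0.003  0.004 -1.   ] y [-0.632  0.775  0.001] F [-0.62  0.1  -0.94] open 0.0876 q [  56.6   14.8  -22.3    0.   -52.7 -107.4]
turn [-46.6   0.3   0. ]
wp [0.657 0.233 0.29 ] delta(tool, after turn) [ 0.0111 -0.2148 -0.0833] len 0.231
wp [0.657 0.233 0.194] delta(tool, after turn) [0.096 0.    0.   ] len 0.096
```

```bash
python3 -m inch '[0,-0.045,0.02,0,0,0,0.0876, 0,-0.05,0.023,0,0,0,0.0876, 0,-0.05,0.023,0,0,0,0.0876, 0,-0.045,0.02,0,0,0,0.0876, 0.006,-0.015,0.007,0,0,0,0.0876, 0,0,0,0,0,0,0.0876]'
python3 - <<'E'
from h import *
plan(130,[tin('A',.29),tin('A',.194)])
E
```

```text
clock: 22.25
tool_pos: [0.6566, 0.2304, 0.2974]
orientation: [14.4, 89.4, 53.7]
force: [-0.6, 0.9, -0.8]
opening: 0.0876
t 22.25 tcp [0.6566 0.2304 0.2974] x [ 0.006  0.008 -1.   ] y [-0.635  0.773  0.002] F [-0.56  0.89 -0.77] open 0.0876 q [ 35.3  26.7  -4.3  -0.2 -58.5 -85.8]
turn [-0.6  0.5 -0.1]
wp [0.657 0.233 0.29 ] delta(tool, after turn) [0.0074 0.0018 0.002 ] len 0.008
wp [0.657 0.233 0.194] delta(tool, after turn) [0.096 0.    0.   ] len 0.096
```

```bash
python3 -m inch '[0.006,0.002,0.002,0,0.5,0,0.0876, 0.03,0,0,0,0,0,0.0876, 0.03,0,0,0,0,0,0.0876, 0.034,0,0,0,0,0,0.0876, 0,0,0,0,0,0,0.0876]'
python3 - <<'E'
from h import *
plan(130,[tin('A',.192)])
s=ctrl.snapshot("wrist");cv2.imwrite("pics/w3.png",s["color"][:,:,::-1])
E
```

```text
clock: 22.88
tool_pos: [0.6519, 0.2385, 0.1959]
orientation: [88.7, 89.8, 128.4]
force: [0.1, 0.0, 1.5]
opening: 0.0878
t 22.88 tcp [0.6519 0.2385 0.1959] x [-0.002  0.002 -1.   ] y [-0.639  0.769  0.003] F [0.06 0.03 1.47] open 0.0878 q [ 36.1  32.5  -9.5  -0.2 -48.1 -86.2]
turn [-0.3  0.  -0.2]
wp [0.657 0.233 0.192] delta(tool, after turn) [ 0.0039 -0.0075  0.0004] len 0.008
```

View pics/w3.png

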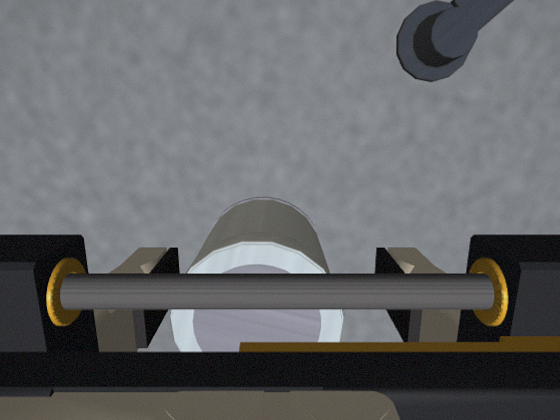

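The tin is off-centre (u≈258 against 278), so I'll shift about 7 mm along −y before gripping.

```bash
python3 -m inch '[0.002,-0.006,0,0,0,0,0.0876, 0,0,0,0,0,0,0.0876, 0,0,0,0,0,0,0.04, 0,0,0,0,0,0,0.04, 0,0,0,0,0,0,0.04, 0,0,0,0,0,0,0.04, 0,0,0,0,0,0,0.04]'; python3 -m inch '[-0.01,0,0,0,0,0,0.04, -0.02,0,0,0,0,0,0.04, -0.01,0,0,0,0,0,0.04, 0,0,0,0,0,0,0.04, 0,0,0,0,0,0,0.04, 0,0,0,0,0,0,0.04]'; python3 -m inch '[0,0,0,0,0,0,0.04]'; python3 -m inch '[0,0,0,0,0,0,0.04]'
```

```text
clock: 23.8
tool_pos: [0.658, 0.2354, 0.2017]
orientation: [4.5, 89.4, 44.3]
force: [-0.5, -1.1, -0.0]
opening: 0.0565
clock: 24.55
tool_pos: [0.6547, 0.2338, 0.237]
orientation: [97.8, 89.7, 137.5]
force: [0.4, -0.3, -7.8]
opening: 0.0563
clock: 24.68
tool_pos: [0.6546, 0.2337, 0.2364]
orientation: [107.3, 89.7, 147.0]
force: [-0.4, -0.2, -7.8]
opening: 0.0562
clock: 24.8
tool_pos: [0.6545, 0.2336, 0.236]
orientation: [112.8, 89.7, 152.5]
force: [-0.4, 0.4, -8.1]
opening: 0.0565
```

A weighs about 8 N (0.8 kg), so it is the heaviest. Lift and carry.

```bash
python3 -m inch '[-0.02,0,0,0,0,0,0.04, -0.03,0,0,0,0,0,0.04, -0.03,0,0,0,0,0,0.04, -0.03,0,0,0,0,0,0.04, -0.01,0,0,0,0,0,0.04, 0,0,0,0,0,0,0.04]'
python3 - <<'E'
from h import *
plan(130,[(.5776,-.1755,.352)])
E
```

```text
clock: 25.55
tool_pos: [0.6545, 0.2331, 0.3563]
orientation: [134.8, 89.5, 174.5]
force: [0.0, -0.6, -9.1]
opening: 0.0563
t 25.55 tcp [0.6545 0.2331 0.3563] x [-0.009  0.001 -1.   ] y [-0.638  0.77   0.007] F [ 0.   -0.6  -9.08] open 0.0563 q [ 35.5  24.2   0.1  -0.4 -66.2 -85.7]
turn [-0.3 -0.4 -0.4]
wp [ 0.578 -0.176  0.352] delta(tool, after turn) [ 0.0043 -0.2636 -0.3215] len 0.416
```

```bash
python3 -m inch '[0,-0.01,-0.012,0,0,0,0.04, 0,-0.018,-0.022,0,0,0,0.04, 0,-0.022,-0.027,0,0,0,0.04, 0,-0.022,-0.027,0,0,0,0.04, 0,-0.022,-0.027,0,0,0,0.04, 0,-0.022,-0.027,0,0,0,0.04, 0,-0.022,-0.027,0,0,0,0.04, 0,-0.022,-0.027,0,0,0,0.04, 0,-0.022,-0.027,0,0,0,0.04, 0,-0.018,-0.022,0,0,0,0.04, 0,-0.01,-0.012,0,0,0,0.04]'
python3 - <<'E'
from h import *
plan(130,[(.5776,-.1755,.352)])
E
```

```text
clock: 26.92
tool_pos: [0.5776, -0.1156, 0.3468]
orientation: [150.7, 88.4, -170.0]
force: [0.0, -0.4, -8.3]
opening: 0.0561
t 26.93 tcp [ 0.5776 -0.1156  0.3468] x [-0.028 -0.005 -1.   ] y [-0.634  0.774  0.014] F [ 0.01 -0.37 -8.26] open 0.0561 q [  7.7  15.5 -14.5   0.1 -61.6 -58.4]
turn [-0.7 -1.4 -0.8]
wp [ 0.578 -0.176  0.352] delta(tool, after turn) [-0.0052 -0.0459 -0.0385] len 0.06
```

```bash
python3 -m inch '[0,-0.012,-0.01,0,-1.4,-0.8,0.04, -0.003,-0.014,-0.012,0,0,0,0.04, 0,-0.011,-0.009,0,0,0,0.04, 0,-0.003,-0.002,0,0,0,0.04, 0,0,0,0,0,0,0.04, 0,0,0,0,0,0,0.04, 0,0,0,0,0,0,0.04]'
python3 - <<'E'
from h import *
plan(130,[(.5776,-.1755,.352)])
for n in ("scene","top"):
    s=ctrl.snapshot(n);cv2.imwrite(f"pics/{n}6.png",s["color"][:,:,::-1]);np.savez(f"{n}6.npz",**s)
E
```

```text
clock: 27.8
tool_pos: [0.5768, -0.1711, 0.3491]
orientation: [1.6, 90.0, 40.9]
force: [0.3, 0.5, -8.3]
opening: 0.0564
t 27.8 tcp [ 0.5768 -0.1711  0.3491] x [ 0.001  0.    -1.   ] y [-0.633  0.774  0.   ] F [ 0.33  0.54 -8.27] open 0.0564 q [  2.1  16.1 -13.4  -0.  -60.5 -52.7]
turn [-0.7  0.  -0. ]
wp [ 0.578 -0.176  0.352] delta(tool, after turn) [-0.0029 -0.0039 -0.0022] len 0.005
```

View pics/scene6.png

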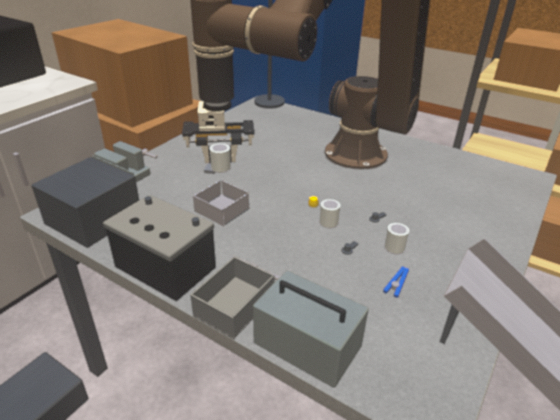

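View pics/top6.png

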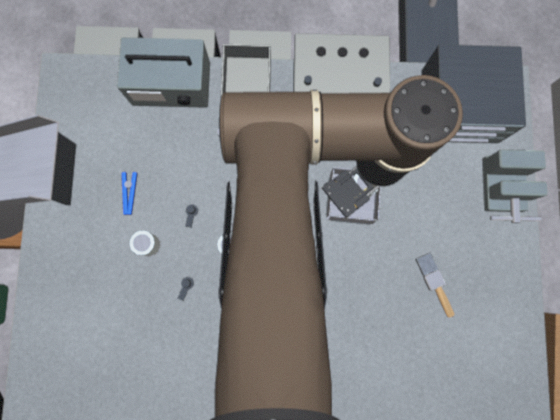

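The scene view shows tin A upright at (220,157) above the tray, which has all its sides up. Tins C (330,213) and B (397,238) are standing. A quick numeric check, then hand in.

```bash
python3 - <<'E'
from h import *
for f in("scene0","scene6"):
    s=dict(np.load(f+".npz"));P=cloud(s).reshape(-1,3)
    for n in"ABC":
        k=(np.linalg.norm(P[:,:2]-TIN[n],axis=1)<.06)&(P[:,2]>.055)&(P[:,2]<.075);q=P[k]
        print(f,n,k.sum(),((q.max(0)+q.min(0))/2).round(3) if k.sum() else "")
P=cloud(s);q=P[145:172,210:231].reshape(-1,3);k=(np.linalg.norm(q[:,:2]-C,axis=1)<.06);q=q[k]
print("held tin",np.percentile(q,2,axis=0).round(3),np.percentile(q,98,axis=0).round(3))
t=P[180:225,190:252].reshape(-1,3);t=np.c_[(t[:,:2]-C)@EX[:2],(t[:,:2]-C)@EY[:2],t[:,2]];m=(t[:,2]>.048)&(t[:,2]<.065)
for n,i,sg,o in(("front",0,-1,1),("left",1,1,0),("right",1,-1,0)):
    k=m&(abs(t[:,o])<.045)&(sg*t[:,i]>.03)&(sg*t[:,i]<.09);print(n,k.sum(),np.median(sg*t[k,i]).round(4))
state()
E
python3 -m inch '[-0.002,-0.003,-0.002,0,0,0,0.04, 0,0,0,0,0,0,0.04, 0,0,0,0,0,0,0.04, 0,0,0,0,0,0,0.04]'
```

```text
scene0 A 329 [0.658 0.235 0.062]
scene0 B 265 [0.446 0.334 0.062]
scene0 C 211 [0.444 0.128 0.062]
scene6 A 0 
scene6 B 263 [0.448 0.332 0.062]
scene6 C 212 [0.448 0.126 0.062]
held tin [ 0.558 -0.192  0.149] [ 0.604 -0.142  0.214]
front 69 0.058
left 78 0.0631
right 74 0.0535
t 27.9 tcp [ 0.5768 -0.1712  0.3491] x [ 0.001  0.    -1.   ] y [-0.633  0.774 -0.   ] F [-0.31  0.19 -8.11] open 0.0562 q [  2.1  16.1 -13.4  -0.  -60.5 -52.7]
clock: 28.4
tool_pos: [0.5772, -0.1747, 0.3514]
orientation: [-12.9, 89.9, 26.4]
force: [-0.4, 0.8, -9.1]
opening: 0.0562
```

```bash
python3 -c "
from plant import ctrl
print(ctrl.close_job())"
```

```text
the job is handed in; nothing more can be done
None
```

I raised the three flaps and hefted the tins. I put B and C back on their spots and handed the job in at 28.4 s, still holding the heaviest tin, A, over the tray. The hand-in gives no verdict.

**Weights:** C read about 3 N, B about 1.8 N and A about 8 N, so A is clearly the heaviest.

**Flaps:** each was pushed until the wrist force jumped as if at its stop. In the images all three stand upright. The depth check put the rim edges at 58, 63 and 54 mm (front, left, right). The left and right values differ because my estimate of the tray centre is about 3–5 mm off in y; the flaps are not leaning.

**Lighter tins:** the last depth check had B and C standing within about 5 mm of where they started.

**Held tin:** A is upright with its centre about 0.18 m above the bench. That leaves its underside about 90 mm above the rim, within roughly 5–10 mm of the tray middle sideways, and still gripped.

**Hard contacts:** two contacts were harder than intended but within the limits as I read them. The left flap's stop took about 41 N through the fingertips, and C's set-down gave a brief 49 N at the wrist.

**Bystanders:** none was touched as far as I could see, but I did not measure them again at the end.

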